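# Hang the green chopping board on the free peg

## Robot

A 7-joint arm with a two-finger parallel gripper is mounted at the origin on the work surface. World frame = base frame: x ahead of the robot, y to its left, z up, the work surface at z = 0. Lengths are in m, angles in rad, forces in N, time in s.
With the tool pointing down it reaches from about 0.4 to 0.875 m from the base axis. Payload 19.3 kg.
Tool frame: the origin (TCP) lies at the very end of the fingers, on their centre line; the grasp point (between the pads) lies 19 mm behind it; z points along the fingers, y is the line along which they close (so a half turn about z gives the same grasp; the last joint's range is limited). The gripper opens to 85 mm and grips with 20 to 120 N. Pads are 22 mm wide; open, the fingers measure 114 mm over their backs; the gripper's body (76 mm by 85 mm) begins 54 mm behind the grasp point. The pads swing forward as they close: fully open they stand 13 mm farther back than shut.
Start: joints at [-1.228, 0.521, -0.036, 1.599, 0.021, 1.021, -0.113], TCP at [0.251, 0.572, 0.231] pointing down, gripper open.
Joint ranges: [-2.91, 2.91], [-0.3, 2.13], [-1.5, 1.42], [0.17, 2.43], [-1.26, 4.41], [0.16, 1.93], [-2.52, 2.52]. Speed limits (rad/s): [1.89, 1.89, 2.39, 2.39, 3.01, 3.01, 3.01].

## Interface

Orientations are given as a rotation vector (axis times angle).
In Python, from plant import get_state, read_camera, get_calibration, sign_off gives the robot as it stands.
- The arm moves only by the tool step_arm, never from a script. Its arguments are lists of equal length, an entry for each row: "offset": the shift along the tool's x, y, z in cm, a list of three; "delta_rot": the turn, a rotation vector about the tool's x, y, z in degrees, a list of three; "grip": the closure, from 0 (fully open) to 1 (shut). In form: {"offset": [[dx, dy, dz], ...], "delta_rot": [[ax, ay, az], ...], "grip": [grip, ...]}. A call has exactly 8 rows; each row shifts and turns the commanded pose from where the row before left it, along the tool's axes as they then stand; what a row does not reach is not made up. A row lasts 1/10 s, in which the tool goes at most 50 mm and 8.59 degrees, less where a joint would pass 70% of its speed; a pose out of reach is approached as far as the arm can. A call with a gripper value outside its range is refused whole. The fingers move at their own pace and stop on an object; "force" is the grip in N (left out, the last holds). Time passes only in rows, so rows that do not move let the fingers close, or fill a call up. It gives the time, the measured TCP pose, the force, the opening and the grip force at its end, in the units of the state.
- get_state(): the state, without advancing time (a new reading comes with each control period).
- read_camera(name): name is "scene" or "top" or "wrist"; returns (picture, depth): 384x512x3 uint8, red, green, blue; 384x512 float32, m along the optical axis (not along the pixel's ray), 0 where there is no reading.
- get_calibration(name): a dict with "fx", "fy", "cx", "cy" (pixels), "dist_coeffs" ([k1, k2, p1, p2, k3] as OpenCV has them; the pictures are not rectified), "extrinsics" (4x4, takes a point from camera to world coordinates); the wrist camera has in their place "hand_eye" (4x4, takes a point from camera to tool coordinates, whose origin is the TCP and whose axes are the flange's). Camera axes: x right, y down, z forward; pixel columns grow to the right and rows downward; lengths in m; the calibration is good to about 2 mm. A picture is of the moment at which its call begins: read the wrist's pose just before it. get_calibration takes no time and is no camera call.
- sign_off(): hands the job in; it is judged then, once.
The state is a dict: "time_s": time; "q": joint angles; "qvel": joint speeds; "effort": joint torques, N m; "eef_pos": TCP position; "tcp_rot": TCP orientation; "ft_force": force on the tool from outside, world axes, zero at the start; "ft_torque": the same for the moment, N m; "gripper_width": finger opening in m; "grasp_force": force on a finger pad.
Only numpy, scipy, OpenCV 4.12 (cv2) and the standard library are available. Lean on these libraries where they do the work, as an engineer would, in place of code of your own. Each camera call takes 0.05 s, during which the arm holds its last target. There are 200 camera calls.

## Task

Take the green chopping board out of the drying rack and hang it by its hole on the free peg of the utensil stand, then push it back along the peg until it is flat against the wooden bar and leave it hanging there, straight and still. Do not disturb the wooden board, the black turner on the other peg, the mug or the soap bottle.

Things in the scene. Friction and masses are not known exactly. Their poses are not given: they have to be found in the camera images.
- green_board: Green plastic chopping board, 170 mm tall (z), 110 wide (y), 12 thick (x), about 0.2 kg, standing on a short edge in one slot of the rack. Origin: centre of its bottom edge; z up, x normal to its two like faces. A round through hole of 32 mm diameter, axis along x, is centred 128 mm above the bottom edge at mid width; 26 mm of solid board lie above it.
- green_eye (a point): Centre of the green board's hole, at mid thickness (128 mm above its bottom edge); axes as the board's.
- peg_free: The empty brass peg: level bar, 10 mm diameter, 90 mm long, along its own -x (roughly to the robot), ending in a ball of 16 mm diameter. Origin: its root, on its axis, in the wooden bar's front face, 225 mm above the worktop; y along the bar, z up. A hung board has its hole's centre 11 mm below the peg's axis; fully home, its mid plane is 6 mm in front of the bar.
- stand: Fixed utensil stand: wooden bar 360 mm long (y), 22 thick, 208 to 242 mm above the worktop, on two dark posts behind it (y = +-160 mm) and a base 10 mm high. Origin: on the worktop below the middle of the bar's front face, which looks along -x. Pegs at y = +85 and -85 mm; either may be the free one.
- peg_used: The other peg, of the same size, on which the black turner hangs.
- turner: Black plastic turner hung on the other peg about 60 mm in front of the bar; 60 mm wide, about 196 mm long, 8 mm thick. Origin: underside of the top of its eye, where it rests on the peg. Leave alone.
- rack: Fixed low drying rack: white tray 200 (x) by 170 (y) by 12 mm high; dark upright wires 68 mm high form two slots at x = -45 and +45 mm in which boards stand on the tray, faces normal to x; low wire rails 53 mm high along both sides. Origin: centre of its underside.
- wood_board: Brown wooden board of the same size and shape as the green one, in the other slot. Origin: centre of its bottom edge. Leave alone.
- mug: Blue mug, 80 mm diameter, 95 mm high, handle at its +y. Origin: centre of its underside. Leave alone.
- soap: Orange soap bottle with white cap, 60 mm diameter, 170 mm high. Origin: centre of its underside. Leave alone.
Things that resemble listed ones, but are neither listed nor needed, are in the scene too. There is more than one size of the green_board; the one meant has the size given above.

How it is judged:
By the outcome, as a careful person would: the job done as asked, in the order asked, and still so for the second after the job is handed in, with the robot touching nothing.
It also fails if it takes over 72 s, if anything falls off the work surface, if the arm or the gripper's body presses on something with over 40 N, if the wrist force passes 120 N, or if a joint passes its speed limit or range.

## Working session

There is one attempt and no reset: what is moved stays moved. The work goes in short steps, Python scripts to look and compute and a tool call to move; the robot and the scene stay as the last step left them, time stands still between calls to the robot, and variables do not carry over. Pictures are saved under pics/ and viewed, at most 10 in all, crops included, and the job is handed in when it is done.

Besides the shell and the picture viewer there is one more tool, called after "Call:" as name(argument=value, ...) on one line, values as JSON. step_arm: Moves the arm, as the interface text tells. Its arguments: {"type":"object","properties":{"offset":{"type":"array","items":{"type":"array","items":{"type":"number"}}},"delta_rot":{"type":"array","items":{"type":"array","items":{"type":"number"}}},"grip":{"type":"array","items":{"type":"number"}},"force":{"type":"number"}},"required":["offset","delta_rot","grip"]}

```bash
mkdir -p pics; ls; python3 - <<'E'
from plant import *
import cv2,numpy as np
np.set_printoptions(precision=4,suppress=True)
s=get_state();print({k:np.round(v,3) for k,v in s.items()})
ims=[]
for n in("scene","top"):
    p,d=read_camera(n);np.savez(f"{n}0.npz",p=p,d=d);ims.append(p[:,:,::-1]);c=get_calibration(n);print(n,{k:np.array(v) for k,v in c.items()})
    cv2.imwrite(f"pics/{n}0.png",cv2.resize(p[:,:,::-1],(800,600),interpolation=cv2.INTER_CUBIC))
print(get_calibration("wrist"))
E
```

```text
pics
{'time_s': np.float64(0.0), 'q': array([-1.228,  0.522, -0.036,  1.6  ,  0.021,  1.021, -0.113]), 'qvel': array([ 0.001,  0.002,  0.001, -0.001,  0.   , -0.002,  0.001]), 'effort': array([  0.001, -92.712,   1.98 , -36.992,   0.018,   0.008,  -0.   ]), 'eef_pos': array([0.251, 0.572, 0.231]), 'tcp_rot': array([-0.644, -3.075,  0.002]), 'ft_force': array([-0.375, -0.084,  0.972]), 'ft_torque': array([ 0.03 ,  0.005, -0.031]), 'grasp_force': np.float64(0.0), 'gripper_width': np.float64(0.085)}
scene {'fx': array(473.5902), 'fy': array(473.5902), 'cx': array(254.2928), 'cy': array(186.7616), 'dist_coeffs': array([-0.1628,  0.    ,  0.    ,  0.    ,  0.    ]), 'extrinsics': array([[ 0.1786,  0.7068, -0.6845,  1.3707],
       [ 0.9837, -0.1422,  0.1099, -0.1435],
       [-0.0196, -0.6929, -0.7207,  0.9624],
       [ 0.    ,  0.    ,  0.    ,  1.    ]])}
top {'fx': array(384.0493), 'fy': array(384.0493), 'cx': array(259.0745), 'cy': array(189.225), 'dist_coeffs': array([0.0409, 0.    , 0.    , 0.    , 0.    ]), 'extrinsics': array([[-0.0088, -0.996 ,  0.0894,  0.5259],
       [-0.9996,  0.0062, -0.0284, -0.0019],
       [ 0.0277, -0.0896, -0.9956,  1.0681],
       [ 0.    ,  0.    ,  0.    ,  1.    ]])}
{'fx': 304.91454951715906, 'fy': 304.91454951715906, 'cx': 263.8014578339982, 'cy': 192.72652523222135, 'dist_coeffs': array([-0.0346,  0.    ,  0.    ,  0.    ,  0.    ]), 'hand_eye': array([[-0.0005, -0.9565, -0.2918,  0.074 ],
       [ 1.    , -0.0009,  0.0013, -0.    ],
       [-0.0015, -0.2918,  0.9565, -0.1419],
       [ 0.    ,  0.    ,  0.    ,  1.    ]])}
```

View pics/scene0.png

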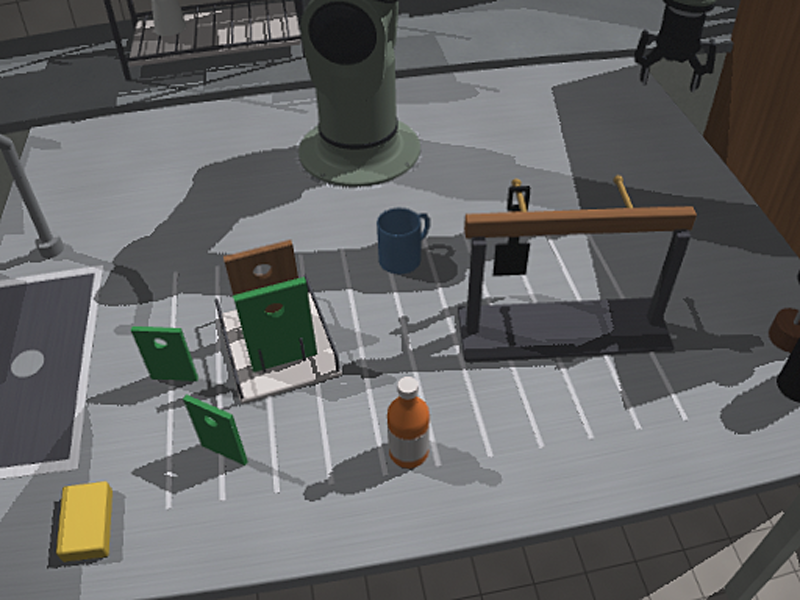

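View pics/top0.png

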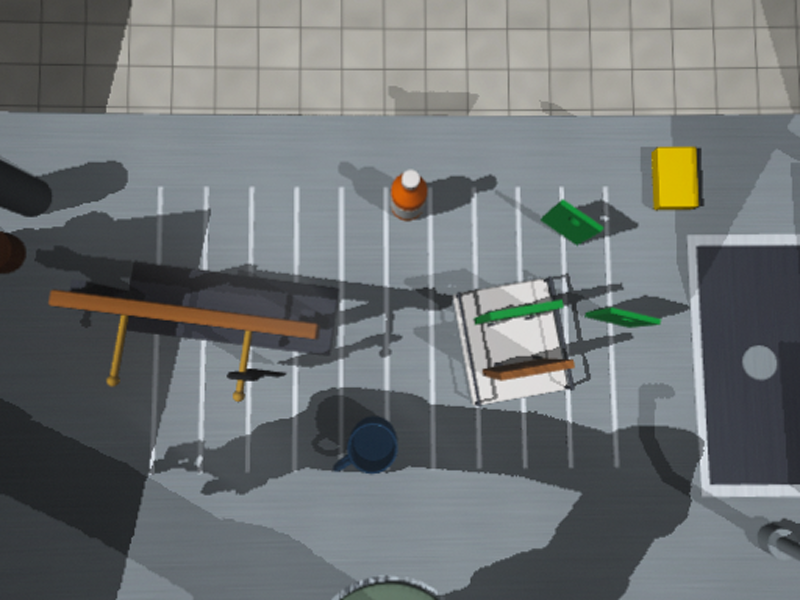

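The scene picture shows a large green board in the rack (about 275,320). Two smaller green boards stand outside it, at (165,355) and (215,430). The turner hangs on the right peg as seen from the robot, so the free peg is the +y one: top ball (112,381), scene tip (618,180).

```bash
cat > h.py <<'E'
import numpy as np,cv2
from plant import *
np.set_printoptions(precision=4,suppress=True)
def grab(n,tag):
    s=get_state();p,d=read_camera(n);np.savez(f"{tag}.npz",p=p,d=d,eef=s["eef_pos"],rot=s["tcp_rot"]);return load(n,tag)
def load(n,tag):
    z=np.load(f"{tag}.npz");c=get_calibration(n);K=np.array([[c["fx"],0,c["cx"]],[0,c["fy"],c["cy"]],[0,0,1]]);D=np.array(c["dist_coeffs"])
    if n=="wrist":
        T=np.eye(4);T[:3,:3]=cv2.Rodrigues(z["rot"])[0];T[:3,3]=z["eef"];T=T@np.array(c["hand_eye"])
    else:T=np.array(c["extrinsics"])
    return dict(p=z["p"],d=z["d"],K=K,D=D,T=T,hsv=cv2.cvtColor(z["p"],cv2.COLOR_RGB2HSV))
def rays(v,uv):
    n=cv2.undistortPoints(np.float64(uv).reshape(-1,1,2),v["K"],v["D"])[:,0]
    return np.c_[n,np.ones(len(n))]
def pts(v,mask):
    ys,xs=np.nonzero(mask&(v["d"]>0));r=rays(v,np.c_[xs,ys])*v["d"][ys,xs][:,None]
    return r@v["T"][:3,:3].T+v["T"][:3,3],xs,ys
def plane_ray(v,uv,z):
    r=rays(v,uv)@v["T"][:3,:3].T;o=v["T"][:3,3];return o+r*((z-o[2])/r[:,2])[:,None]
def two(v1,a,v2,b):
    o1,o2=v1["T"][:3,3],v2["T"][:3,3];d1=(rays(v1,[a])@v1["T"][:3,:3].T)[0];d2=(rays(v2,[b])@v2["T"][:3,:3].T)[0]
    t=np.linalg.lstsq(np.c_[d1,-d2],o2-o1,rcond=None)[0];x,y=o1+t[0]*d1,o2+t[1]*d2;return (x+y)/2,np.linalg.norm(x-y)
def proj(v,P):
    T=np.linalg.inv(v["T"]);return cv2.projectPoints(np.float64(P).reshape(-1,1,3),cv2.Rodrigues(T[:3,:3])[0],T[:3,3],v["K"],v["D"])[0][:,0]
def comps(m,amin=15):
    n,l,st,c=cv2.connectedComponentsWithStats(m.astype(np.uint8));return [(l==i,st[i],c[i]) for i in range(1,n) if st[i,4]>=amin]
def hs(v,h0,h1,s0=80,v0=30,v1=255):return cv2.inRange(v["hsv"],(h0,s0,v0),(h1,255,v1))>0
E
cat > m.py <<'E'
from h import *
for n in("scene","top"):
    v=load(n,n+"0")
    for nm,(a,b,s,v0) in dict(green=(50,80,100,25),woodpeg=(8,28,90,40)).items():
        for m,st,c in comps(hs(v,a,b,s,v0),40):
            P,_,_=pts(v,m)
            if len(P)<20: continue
            e=P.mean(0);U,S,V=np.linalg.svd(P-e,full_matrices=False)
            print(n,nm,st,c.round(1),"mean",e,"ext",np.ptp((P-e)@V.T,axis=0),"n",V[2],"zmax",np.percentile(P[:,2],[1,99]))
E
python3 m.py; python3 - <<'E'
import cv2,numpy as np
p=np.load('scene0.npz')['p'][:,:,::-1]
cv2.imwrite('pics/crop1.png',cv2.resize(p[140:310,75:260],(800,600*170*800//(185*600)),interpolation=cv2.INTER_CUBIC)[:600])
E
```

```text
scene green [ 149  177   54   61 2114] [176.6 206.4] mean [ 0.5892 -0.2099  0.1085] ext [0.1832 0.1091 0.1991] n [0.9873 0.1583 0.0102] zmax [0.0152 0.1834]
scene green [ 84 209  42  35 991] [105.4 225.8] mean [ 0.582  -0.3942  0.0682] ext [0.1299 0.0831 0.0128] n [ 0.9699 -0.2435  0.0045] zmax [0.0019 0.1252]
scene green [117 253  41  45 867] [137.9 274.6] mean [ 0.7452 -0.3142  0.0729] ext [0.131  0.0843 0.0126] n [ 0.822  -0.5691  0.0199] zmax [0.0024 0.1259]
scene woodpeg [ 450    0   62  165 6670] [488.1  70.3] mean [-0.1157  1.1232 -0.0948] ext [0.696  0.8564 0.3343] n [-0.0033 -1.     -0.0007] zmax [-0.3318  0.2034]
scene woodpeg [ 297  112  149   40 2349] [371.3 140.3] mean [0.577  0.2719 0.2282] ext [0.5591 0.4793 0.0967] n [ 0.5362 -0.0731 -0.8409] zmax [0.0014 0.2439]
scene woodpeg [143 154  47  34 972] [166.6 170. ] mean [ 0.4998 -0.2234  0.1503] ext [0.1087 0.1912 0.2042] n [ 0.9879  0.1515 -0.0339] zmax [0.1085 0.1839]
scene woodpeg [492 197  20  27 318] [501.6 209.1] mean [0.7007 0.6385 0.0314] ext [0.0779 0.0579 0.0382] n [-0.0963 -0.6153  0.7824] zmax [0.003  0.0426]
[... 1020 characters left out ...]
76] ext [0.1179 0.0871 0.046 ] n [ 0.022  -0.1088 -0.9938] zmax [0.0022 0.0347]
top woodpeg [250 112  23  23 346] [260.8 124.6] mean [ 0.776  -0.035   0.1129] ext [0.1791 0.0531 0.0569] n [-0.9433  0.2691 -0.1946] zmax [-0.0007  0.1579]
top woodpeg [  31  185  172   62 2194] [112.8 204.8] mean [0.569  0.2865 0.2354] ext [0.509  0.2756 0.1957] n [-0.9372  0.1219  0.3268] zmax [0.0049 0.2462]
top woodpeg [309 230  59  13 341] [338.8 236.2] mean [ 0.4951 -0.2123  0.1661] ext [0.1956 0.1197 0.0126] n [-0.9848 -0.1727 -0.0203] zmax [0.0316 0.1865]
top woodpeg [149 243   7  14  72] [152.6 249.9] mean [0.4725 0.2025 0.2313] ext [0.0279 0.0132 0.0093] n [-0.0757  0.1233 -0.9895] zmax [0.227  0.2357]
```

View pics/crop1.png

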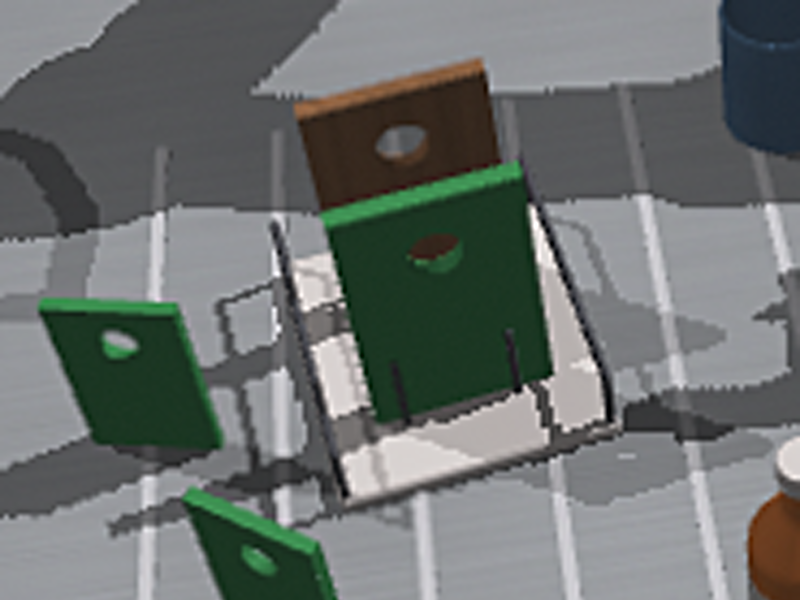

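Crop: the green board in the rack is the only one about 110 x 170 mm (top at 0.183 m). The two outside measure about 83 x 127 mm, so they are decoys. Next I measure the top edge, the peg and the bar.

```bash
python3 - <<'E'
from h import *
S=load("scene","scene0");T=load("top","top0")
# board top face: bright green, both views
for v,n in((S,"scene"),(T,"top")):
    g=comps(hs(v,50,80,100,25),40);m=[a for a,st,c in g if (n=="scene" and st[4]>2000) or (n=="top" and 300<c[0]<350)][0]
    P,x,y=pts(v,m);k=(P[:,2]>0.172)&(P[:,2]<0.19);P=P[k]
    r=cv2.minAreaRect(np.float32(P[:,:2]*1000));print(n,"top rect",r,"med z",np.median(P[:,2]),"y/x range",np.percentile(P[:,:2],[1,99],axis=0).ravel())
    # top-face contour ray-cast at z=.182
    mm=np.zeros(m.shape,np.uint8);mm[y[k],x[k]]=255
    c=max(cv2.findContours(mm,0,2)[0],key=len)[:,0];Q=plane_ray(v,c,0.182);r=cv2.minAreaRect(np.float32(Q[:,:2]*1000));print("  cast",r)
# bar / peg
for v,n in((T,"top"),(S,"scene")):
    m=hs(v,8,28,90,40);P,x,y=pts(v,m)
    k=(P[:,2]>0.236)&(P[:,2]<0.25)&(P[:,1]>0)&(P[:,1]<.5)&(P[:,0]<.8);r=cv2.minAreaRect(np.float32(P[k][:,:2]*1000));print(n,"bar",r,np.median(P[k][:,2]))
    fx=cv2.boxPoints(r);print(fx.round(1).tolist())
    k=(P[:,2]>0.205)&(P[:,2]<0.24)&(P[:,1]>.25)&(P[:,1]<.45)&(P[:,0]<.56)&(P[:,0]>.4)
    Q=P[k];print(" peg n",k.sum(),"fit",cv2.fitLine(np.float32(Q[:,:2]),2,0,.01,.01).ravel() if k.sum()>5 else 0,"xr",np.ptp(Q[:,0]),Q[:,0].min(),"z",np.percentile(Q[:,2],[10,50,90]))
    j=k&(P[:,0]<Q[:,0].min()+.014);print(" ball px",x[j].mean(),y[j].mean(),x[j].min(),x[j].max(),y[j].min(),y[j].max(),P[j].mean(0))
    if n=="top":b1=(x[j].mean(),y[j].mean())
    else:b2=(x[j].mean(),y[j].mean())
print(two(T,b1,S,b2))
E
```

```text
scene top rect ((585.6883544921875, -209.72279357910156), (17.79220962524414, 108.40775299072266), 9.263520240783691) med z 0.18045978453908706 y/x range [ 0.572  -0.2621  0.5997 -0.1569]
  cast ((589.5037841796875, -208.9974365234375), (23.544870376586914, 108.656005859375), 9.288049697875977)
top top rect ((583.5232543945312, -207.2283172607422), (11.881759643554688, 109.25788879394531), 9.521995544433594) med z 0.1823421941640373 y/x range [ 0.5702 -0.2595  0.5965 -0.1537]
  cast ((583.4127197265625, -206.73178100585938), (12.024701118469238, 110.89981842041016), 9.465298652648926)
top bar ((531.8312377929688, 280.70068359375), (360.2353820800781, 113.24593353271484), 82.05976104736328) 0.24307732390266656
[[450.8999938964844, 110.0999984741211], [563.0, 94.5], [612.7999877929688, 451.29998779296875], [500.6000061035156, 466.8999938964844]]
 peg n 196 fit [ 0.992  -0.126   0.5193  0.3665] xr 0.07608556618527357 0.4830122770184278 z [0.2275 0.2306 0.2331]
 ball px 72.19148936170212 242.89361702127658 69 76 240 246 [0.4897 0.3699 0.2316]
scene bar ((547.467529296875, 276.032958984375), (359.3494873046875, 89.72603607177734), 82.16735076904297) 0.24044570503781115
[[478.5, 104.0999984741211], [567.4000244140625, 91.9000015258789], [616.4000244140625, 447.8999938964844], [527.5, 460.1000061035156]]
 peg n 84 fit [ 0.9892 -0.1465  0.5204  0.3633] xr 0.06939313436296646 0.4884030947042626 z [0.2253 0.228  0.2304]
 ball px 395.44 114.92 393 398 113 117 [0.4938 0.3672 0.2277]
(array([0.4891, 0.3716, 0.2241]), np.float64(0.003105018995792713))
```

```bash
cat > go.py <<'E'
from h import *
import sys
# go.py x y z yawdeg(of tool y axis, world): prints offset (cm) in present tool axes, turn about tool z
s=get_state();R=cv2.Rodrigues(s["tcp_rot"])[0];x,y,z,a=map(float,sys.argv[1:5])
az=np.degrees(np.arctan2(R[1,1],R[0,1]))
d=R.T@(np.array([x,y,z])-s["eef_pos"])*100
print("t",round(s["time_s"],2),"q",np.round(s["q"],2),"pos",s["eef_pos"],"y-az",az,"toolz",R[:,2],"| offset cm",d,"turn z",-(a-az),"w",s["gripper_width"])
# offset if the turn is done first
c=np.radians(a);Rn=np.c_[[np.sin(-c),np.cos(c),0],[np.cos(c),np.sin(c),0],[0,0,-1]]
print("after turn+upright:",Rn.T@(np.array([x,y,z])-s["eef_pos"])*100,"rotvec deg tool",np.degrees(cv2.Rodrigues(R.T@Rn)[0].ravel()),"F",s["ft_force"],"gf",s["grasp_force"])
E
python3 go.py 0.584 -0.208 0.42 9.5
```

```text
t 0.1 q [-1.23  0.52 -0.04  1.6   0.02  1.02 -0.11] pos [0.2506 0.5722 0.2308] y-az 66.3481854809331 toolz [-0.0004 -0.001  -1.    ] | offset cm [-61.8395 -58.1136 -18.8584] turn z 56.8481854809331 w 0.08535141661370865
after turn+upright: [-82.4548  20.0034 -18.9217] rotvec deg tool [-0.0526  0.0321 56.8482] F [-1.2192 -0.3584  0.6904] gf 0.0
```

Call:
step_arm(offset=[[0,0,-2.5],[0,0,-2.5],[0,0,-2.5],[0,0,-2.5],[0,0,-2.5],[0,0,-2.5],[0,0,-2.5],[0,0,-2]], delta_rot=[[0,0,7],[0,0,7],[0,0,7],[0,0,7],[0,0,7],[0,0,7],[0,0,7],[0,0,7]], grip=[0,0,0,0,0,0,0,0], force=40)

```text
time_s: 0.9
eef_pos: [0.2507, 0.5724, 0.4275]
tcp_rot: [-2.018, -2.408, -0.001]
ft_force: [-0.6, 0.2, -0.2]
gripper_width: 0.0853
grasp_force: 0.0
```

```bash
python3 go.py 0.584 -0.208 0.42 9.5
```

```text
t 0.9 q [-1.38  0.4   0.2   1.31 -0.08  1.44 -1.01] pos [0.2507 0.5724 0.4275] y-az 10.060356435117185 toolz [ 0.0001  0.0003 -1.    ] | offset cm [-82.6644  19.1808   0.7309] turn z 0.5603564351171855 w 0.08529065323601104
after turn+upright: [-82.4726  19.9885   0.754 ] rotvec deg tool [ 0.0091 -0.0182  0.5604] F [-0.5922  0.1501 -0.2429] gf 0.0
```

Call:
step_arm(offset=[[-4,1,0],[-4,1,0],[-4,1,0],[-4,1,0],[-4,1,0],[-4,1,0],[-4,1,0],[-4,1,0]], delta_rot=[[0,0,0.6],[0,0,0],[0,0,0],[0,0,0],[0,0,0],[0,0,0],[0,0,0],[0,0,0]], grip=[0,0,0,0,0,0,0,0])

```text
time_s: 1.7
eef_pos: [0.3845, 0.2691, 0.4262]
tcp_rot: [-2.025, -2.402, 0.0]
ft_force: [0.2, 0.1, -0.9]
gripper_width: 0.0854
grasp_force: 0.0
```

Call:
step_arm(offset=[[-4,1,0],[-4,1,0],[-4,1,0],[-4,1,0],[-4,1,0],[-4,1,0],[-4,1,0],[-4,1,0]], delta_rot=[[0,0,0],[0,0,0],[0,0,0],[0,0,0],[0,0,0],[0,0,0],[0,0,0],[0,0,0]], grip=[0.3,0.3,0.3,0.3,0.3,0.3,0.3,0.3])

```text
time_s: 2.5
eef_pos: [0.5175, -0.0326, 0.4263]
tcp_rot: [-2.024, -2.402, -0.0]
ft_force: [0.5, 1.3, -0.3]
gripper_width: 0.0595
grasp_force: 0.0
```

```bash
python3 go.py 0.584 -0.208 0.42 9.5
```

```text
t 2.5 q [-0.56  0.22  0.64  1.6  -0.14  1.36  0.27] pos [ 0.5175 -0.0326  0.4263] y-az 9.769710791581362 toolz [-0.      0.0002 -1.    ] | offset cm [-18.4193   3.5804   0.6249] turn z 0.26971079158136213 w 0.05953873827587303
after turn+upright: [-18.4022   3.667    0.6277] rotvec deg tool [ 0.0005 -0.0088  0.2697] F [ 0.5275  1.3467 -0.3213] gf 0.0
```

Call:
step_arm(offset=[[-3,0.6,0],[-3,0.6,0],[-3,0.6,0],[-3,0.6,0.6],[-3,0.6,2],[-2,0.4,2],[0,0,2],[0,0,0]], delta_rot=[[0,0,0.3],[0,0,0],[0,0,0],[0,0,0],[0,0,0],[0,0,0],[0,0,0],[0,0,0]], grip=[0.3,0.3,0.3,0.3,0.3,0.3,0.3,0.3])

```text
time_s: 3.3
eef_pos: [0.5778, -0.1931, 0.3577]
tcp_rot: [-2.03, -2.393, 0.004]
ft_force: [-0.5, -0.5, -0.6]
gripper_width: 0.0598
grasp_force: 0.0
```

```bash
cat > wb.py <<'E'
from h import *
v=grab("wrist","w1");cv2.imwrite("pics/w1.png",v["p"][:,:,::-1])
m=max(comps(hs(v,50,80,100,25)),key=lambda a:a[1][4] if 1 else 0)
for m,st,c in comps(hs(v,50,80,100,25),60):
    P,x,y=pts(v,m);k=(P[:,2]>0.174)&(P[:,2]<0.192)
    if k.sum()<50:continue
    mm=np.zeros(m.shape,np.uint8);mm[y[k],x[k]]=255
    c=max(cv2.findContours(mm,0,2)[0],key=len)[:,0];Q=plane_ray(v,c,0.182)
    print(st,k.sum(),"zmed",np.median(P[k][:,2]),cv2.minAreaRect(np.float32(P[k][:,:2]*1000)),"cast",cv2.minAreaRect(np.float32(Q[:,:2]*1000)))
E
python3 wb.py; python3 go.py 0.584 -0.208 0.158 9.5
```

```text
[ 263  125   11  109 1100] 1000 zmed 0.18113612955457273 ((584.7257080078125, -207.80621337890625), (10.853480339050293, 109.58480834960938), 9.3187255859375) cast ((584.6538696289062, -207.4473419189453), (10.801419258117676, 108.85894012451172), 9.321062088012695)
t 3.35 q [-0.21  0.46  0.66  1.49 -0.29  1.29  0.65] pos [ 0.5784 -0.1928  0.3596] y-az 9.438935984058983 toolz [-0.0022  0.0004 -1.    ] | offset cm [-1.605   0.348  20.1542] turn z -0.0610640159410174 w 0.059750969698923115
after turn+upright: [-1.5905  0.3037 20.156 ] rotvec deg tool [-0.1209 -0.0422 -0.0611] F [ 0.6993 -0.1567  0.5137] gf 0.0
```

View pics/w1.png

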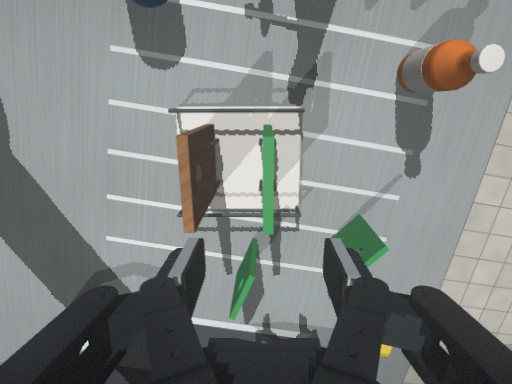

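The wrist view shows the green top edge at (268,180), midway between the fingers, and the wooden board at (195,180). The measured centre is (0.5847, -0.2077), top 0.1815, yaw 9.4°, which agrees with the other views. I descend and grip.

Call:
step_arm(offset=[[-0.8,0.2,1],[-0.8,0.17,3],[0,0,3.5],[0,0,3.5],[0,0,3.5],[0,0,3],[0,0,1.5],[0,0,0]], delta_rot=[[0,0,0],[0,0,0],[0,0,0],[0,0,0],[0,0,0],[0,0,0],[0,0,0],[0,0,0]], grip=[0.3,0.3,0.3,0.3,0.3,0.3,0.3,0.3])

```text
time_s: 4.15
eef_pos: [0.5847, -0.2081, 0.1692]
tcp_rot: [-2.03, -2.396, 0.001]
ft_force: [-0.1, 0.3, 1.0]
gripper_width: 0.0596
grasp_force: 0.0
```

```bash
python3 go.py 0.5847 -0.2077 0.159 9.4
```

```text
t 4.15 q [-0.12  0.65  0.56  1.69 -0.42  0.92  0.77] pos [ 0.5847 -0.2081  0.1692] y-az 9.465904265976764 toolz [-0.0018  0.0004 -1.    ] | offset cm [0.0353 0.0027 1.0219] turn z 0.06590426597676391 w 0.059633866047097486
after turn+upright: [0.036  0.0009 1.0219] rotvec deg tool [-0.1002 -0.0384  0.0659] F [-0.1243  0.2616  0.9901] gf 0.0
```

Call:
step_arm(offset=[[0,0,0.9],[0,0,0.1],[0,0,0],[0,0,0],[0,0,0],[0,0,0],[0,0,0],[0,0,0]], delta_rot=[[0,0,0],[0,0,0],[0,0,0],[0,0,0],[0,0,0],[0,0,0],[0,0,0],[0,0,0]], grip=[0.3,0.3,1,1,1,1,1,1], force=60)

```text
time_s: 4.95
eef_pos: [0.5853, -0.2084, 0.1609]
tcp_rot: [2.03, 2.396, 0.001]
ft_force: [-0.4, 0.2, 5.6]
gripper_width: 0.0106
grasp_force: 59.4
```

Call:
step_arm(offset=[[0,0,0],[0,0,0],[0,0,-0.5],[0,0,-1],[0,0,-1.5],[0,0,-1.5],[0,0,-1.5],[0,0,0]], delta_rot=[[0,0,0],[0,0,0],[0,0,0],[0,0,0],[0,0,0],[0,0,0],[0,0,0],[0,0,0]], grip=[1,1,1,1,1,1,1,1])

```text
time_s: 5.75
eef_pos: [0.5859, -0.2087, 0.223]
tcp_rot: [2.029, 2.394, 0.003]
ft_force: [0.4, -0.5, -0.9]
gripper_width: 0.011
grasp_force: 58.5
```

Call:
step_arm(offset=[[0,0,-2],[0,0,-3],[0,0,-3],[0,0,-3],[0,0,-3],[0,0,-3],[0,0,-3],[0,0,-1]], delta_rot=[[0,0,0],[0,0,0],[0,0,0],[0,0,0],[0,0,0],[0,0,0],[0,0,0],[0,0,0]], grip=[1,1,1,1,1,1,1,1])

```text
time_s: 6.55
eef_pos: [0.5854, -0.2086, 0.4329]
tcp_rot: [2.029, 2.395, 0.002]
ft_force: [0.3, 0.5, -2.0]
gripper_width: 0.0104
grasp_force: 58.8
```

```bash
cat > bd.py <<'E'
from h import *
import sys
# held green board: measure hole centre (scene/top) from depth
v=grab("scene",sys.argv[1]);cv2.imwrite(f"pics/{sys.argv[1]}.png",v["p"][:,:,::-1])
g=[c for c in comps(hs(v,50,80,100,20),300)]
for m,st,c in g:
    P,x,y=pts(v,m)
    if np.ptp(P[:,2])<.12 or P[:,2].max()<.14: continue
    e=np.median(P,0);k=np.linalg.norm(P-e,axis=1)<.12;Q=P[k];U,S,V=np.linalg.svd(Q-Q.mean(0),full_matrices=False);n=V[2]*np.sign(V[2][0])
    print(st,"n",n,"yaw",np.degrees(np.arctan2(n[1],n[0])),"zr",np.percentile(Q[:,2],[.5,99.5]),"mean",Q.mean(0))
E
python3 bd.py s1; python3 go.py 0.4 0.36 0.42 -7.8
```

```text
[ 125   80   66   80 3396] n [0.986  0.1662 0.0114] yaw 9.565978132111086 zr [0.2859 0.4541] mean [ 0.5912 -0.2098  0.3728]
t 6.6 q [-0.17  0.45  0.68  1.33 -0.28  1.46  0.65] pos [ 0.5854 -0.2086  0.4328] y-az 9.446311688804423 toolz [ 0.0029 -0.0007 -1.    ] | offset cm [59.1351 -8.9613  1.1866] turn z 17.246311688804422 w 0.010735343529571055
after turn+upright: [ 53.8192 -26.087    1.2786] rotvec deg tool [ 0.1675  0.0407 17.2462] F [-0.2476  0.8879 -0.8609] gf 58.80698561668396
```

Call:
step_arm(offset=[[2,-0.2,0],[4,-0.4,0],[4.5,-0.45,0],[4.5,-0.45,0],[4.5,-0.45,0],[4.5,-0.45,0],[4.5,-0.45,0],[4.5,-0.45,0]], delta_rot=[[0,0,0],[0,0,0],[0,0,0],[0,0,0],[0,0,0],[0,0,0],[0,0,0],[0,0,0]], grip=[1,1,1,1,1,1,1,1], force=80)

```text
time_s: 7.4
eef_pos: [0.497, 0.1137, 0.4291]
tcp_rot: [-2.03, -2.397, 0.002]
ft_force: [0.9, 0.2, -1.8]
gripper_width: 0.0102
grasp_force: 83.0
```

Call:
step_arm(offset=[[4.5,-0.45,0],[4.5,-0.45,0],[4.5,-0.45,0],[4.5,-0.45,0],[4,-0.4,0],[3,-0.3,0],[2,-0.2,0],[0.7,-0.1,0]], delta_rot=[[0,0,0],[0,0,0],[0,0,0],[0,0,0],[0,0,0],[0,0,0],[0,0,0],[0,0,0]], grip=[1,1,1,1,1,1,1,1])

```text
time_s: 8.2
eef_pos: [0.4244, 0.382, 0.429]
tcp_rot: [-2.029, -2.399, 0.003]
ft_force: [0.8, -0.5, -2.1]
gripper_width: 0.0102
grasp_force: 83.0
```

Call:
step_arm(offset=[[0,0,0],[0,0,0],[0,0,0],[0,0,0],[0,0,0],[0,0,0],[0,0,0],[0,0,0]], delta_rot=[[0,0,3],[0,0,4],[0,0,4],[0,0,4],[0,0,2.2],[0,0,0],[0,0,0],[0,0,0]], grip=[1,1,1,1,1,1,1,1])

```text
time_s: 9.0
eef_pos: [0.4255, 0.38, 0.4302]
tcp_rot: [2.366, 2.067, -0.0]
ft_force: [0.2, 1.3, -2.0]
gripper_width: 0.0101
grasp_force: 83.0
```

```bash
python3 bd.py s2; python3 go.py 0.4455 0.3772 0.246 -7.8
python3 - <<'E'
from h import *
# peg + bar from wrist & top
v=grab("wrist","w2");t=grab("top","t2");S=load("scene","s2")
for n,u in(("top",t),("scene",S)):
    m=hs(u,8,28,90,40);P,x,y=pts(u,m)
    k=(P[:,2]>.236)&(P[:,2]<.25)&(P[:,1]>.09)&(P[:,1]<.47)&(P[:,0]>.53)&(P[:,0]<.65)
    l=cv2.fitLine(np.float32(P[k][:,:2]),2,0,.01,.01).ravel();print(n,"bar top midline",l,"yaw",np.degrees(np.arctan2(-l[0]*np.sign(l[1]),abs(l[1]))))
    k=(P[:,2]>.20)&(P[:,2]<.24)&(P[:,1]>.3)&(P[:,1]<.42)&(P[:,0]>.47)&(P[:,0]<.56);print(k.sum(),P[k].mean(0) if k.any() else 0, cv2.fitLine(np.float32(P[k][:,:2]),2,0,.01,.01).ravel())
s=cv2.resize(np.hstack([v["p"],S["p"]])[:,:,::-1],(800,300));cv2.imwrite("pics/c2.png",s)
E
```

```text
[ 373   22   54   62 2486] n [ 0.9907 -0.1359  0.0061] yaw -7.810843516732167 zr [0.2812 0.4509] mean [0.4305 0.3755 0.367 ]
t 9.05 q [-1.2   0.32  0.51  1.46 -0.15  1.4  -0.82] pos [0.4254 0.3802 0.4302] y-az -7.729569775331012 toolz [-0.     -0.0001 -1.    ] | offset cm [-0.0223  2.0304 18.4248] turn z 0.0704302246689874 w 0.01015269895328155
after turn+upright: [-0.0218  2.03   18.4248] rotvec deg tool [-0.0016  0.0063  0.0704] F [ 0.5443 -0.2633 -1.6791] gf 82.95126557350159
top bar top midline [0.1357 0.9907 0.5775 0.2778] yaw -7.8002234
196 [0.5194 0.3665 0.2305] [ 0.9923 -0.1239  0.5194  0.3665]
scene bar top midline [0.1346 0.9909 0.5806 0.269 ] yaw -7.7361083
84 [0.5208 0.3635 0.2278] [ 0.9898 -0.1426  0.5208  0.3635]
```

View pics/c2.png

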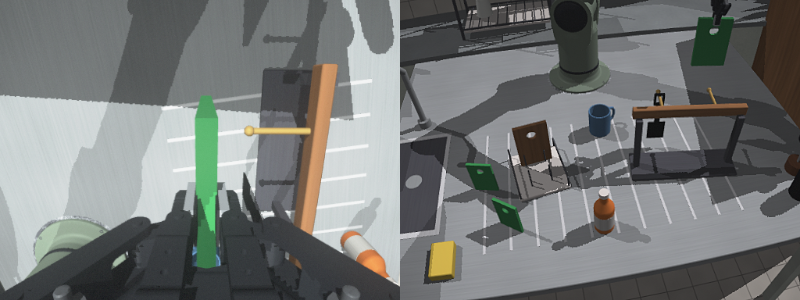

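The wrist half shows the board at (207,170) squarely in front of the free peg, with ball (248,130) and root (310,130). The scene half shows the board upright and clear. Lateral error is about 1 mm, so I descend.

Call:
step_arm(offset=[[0,0,2],[0,0,3],[0,0,3],[0,0,3],[0,0,3],[0,0,2.4],[0,0,1.4],[0,0,0.6]], delta_rot=[[0,0,0],[0,0,0],[0,0,0],[0,0,0],[0,0,0],[0,0,0],[0,0,0],[0,0,0]], grip=[1,1,1,1,1,1,1,1])

```text
time_s: 9.95
eef_pos: [0.4249, 0.3802, 0.245]
tcp_rot: [2.366, 2.066, -0.003]
ft_force: [0.4, -0.7, -1.7]
gripper_width: 0.0104
grasp_force: 82.9
```

```bash
python3 go.py 0.525 0.3662 0.246 -7.8; python3 bd.py s3;python3 - <<'E'
from h import *
v=load("scene","s3");cv2.imwrite("pics/s3c.png",cv2.resize(v["p"][60:240,340:512,::-1],(573,600),interpolation=cv2.INTER_CUBIC))
E
```

```text
t 9.95 q [-1.16  0.45  0.45  1.75 -0.23  0.99 -0.75] pos [0.4249 0.3802 0.245 ] y-az -7.738954685220034 toolz [-0.001  -0.0013 -1.    ] | offset cm [-0.0387 10.1061 -0.1055] turn z 0.061045314779965665 w 0.01035444496821787
after turn+upright: [-0.0278 10.1062 -0.0969] rotvec deg tool [-0.0489  0.0844  0.0611] F [ 0.3852 -0.6644 -1.6591] gf 82.91196584701538
[ 363   86   50   48 1603] n [ 0.9908 -0.1354 -0.0007] yaw -7.779393615098633 zr [0.1143 0.2675] mean [0.4295 0.3727 0.1941]
```

View pics/s3c.png

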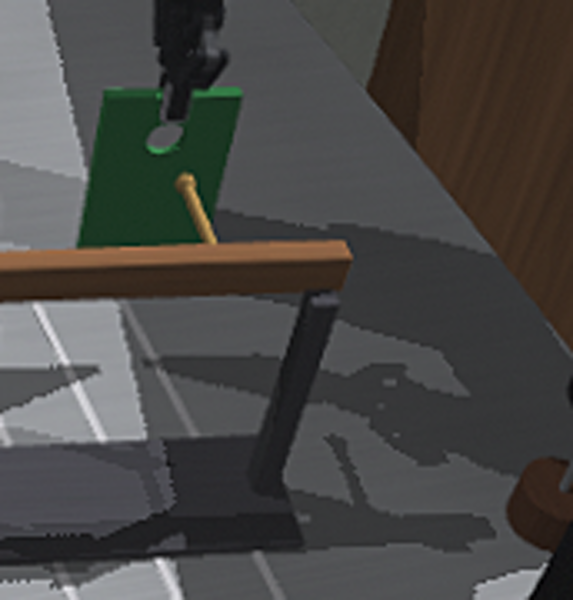

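The scene crop shows the hole at (165,137) lying on the extended line of the peg (ball (185,180), root (212,243)). The two are aligned, so I slide on.

Call:
step_arm(offset=[[0,0.5,0],[0,1,0],[0,1,0],[0,1,0],[0,1,0],[0,1,0],[0,1,0],[0,0.5,0]], delta_rot=[[0,0,0],[0,0,0],[0,0,0],[0,0,0],[0,0,0],[0,0,0],[0,0,0],[0,0,0]], grip=[1,1,1,1,1,1,1,1])

```text
time_s: 10.8
eef_pos: [0.4957, 0.3706, 0.2462]
tcp_rot: [2.367, 2.065, -0.0]
ft_force: [-0.4, -1.2, -1.7]
gripper_width: 0.0103
grasp_force: 82.9
```

```bash
python3 go.py 0.5255 0.3661 0.235 -7.8; python3 - <<'E'
from h import *
v=grab("scene","s4");w=grab("wrist","w4")
a=cv2.resize(v["p"][60:240,340:512,::-1],(382,400),interpolation=cv2.INTER_CUBIC);b=cv2.resize(w["p"][:,:400,::-1],(417,400))
cv2.imwrite("pics/s4c.png",np.hstack([a,b]))
E
```

```text
t 10.8 q [-1.04  0.54  0.45  1.62 -0.26  1.05 -0.65] pos [0.4957 0.3706 0.2462] y-az -7.79349745112646 toolz [ 0.0002 -0.0003 -1.    ] | offset cm [-0.046   3.0104  1.1208] turn z 0.006502548873539737 w 0.01025382596905826
after turn+upright: [-0.046   3.0107  1.12  ] rotvec deg tool [0.0143 0.0161 0.0065] F [-0.3776 -1.1861 -1.6858] gf 82.93266177177429
```

View pics/s4c.png

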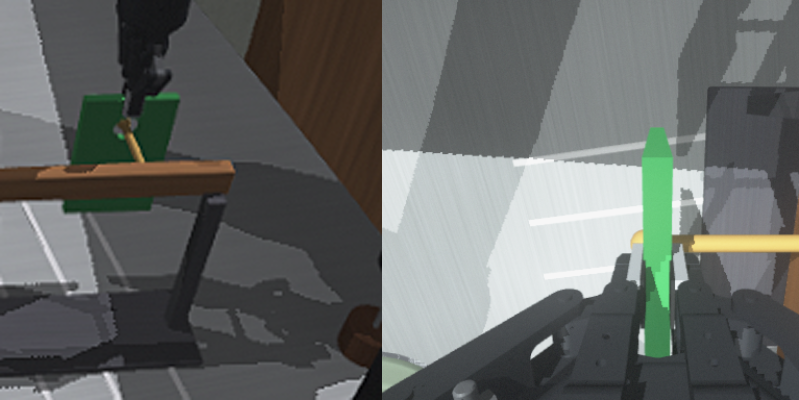

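The ball has come through the hole: scene (122,128), wrist (637,240). I go on 3 cm, then lower.

Call:
step_arm(offset=[[0,0.5,0],[0,1,0],[0,1,0],[0,0.5,0],[0,0,0.3],[0,0,0.4],[0,0,0.2],[0,0,0]], delta_rot=[[0,0,0],[0,0,0],[0,0,0],[0,0,0],[0,0,0],[0,0,0],[0,0,0],[0,0,0]], grip=[1,1,1,1,1,1,1,1], force=40)

```text
time_s: 11.7
eef_pos: [0.5239, 0.3671, 0.2369]
tcp_rot: [-2.366, -2.066, 0.001]
ft_force: [0.2, 0.7, -1.9]
gripper_width: 0.0101
grasp_force: 82.9
```

```bash
python3 go.py 0.5255 0.3661 0.235 -7.8
```

```text
t 11.7 q [-0.99  0.58  0.44  1.57 -0.27  1.06 -0.61] pos [0.5239 0.3671 0.2369] y-az -7.73566720284475 toolz [-0.0006 -0.0003 -1.    ] | offset cm [-0.0779  0.1724  0.188 ] turn z 0.06433279715524964 w 0.010113065452811695
after turn+upright: [-0.0777  0.1723  0.1881] rotvec deg tool [-0.0339  0.0217  0.0643] F [ 0.2021  0.7211 -1.8505] gf 82.94262170791626
```

Continue in 1 mm steps until the peg takes the weight.

Call:
step_arm(offset=[[0,0,0.1],[0,0,0],[0,0,0.1],[0,0,0],[0,0,0],[0,0,0],[0,0,0],[0,0,0]], delta_rot=[[0,0,0],[0,0,0],[0,0,0],[0,0,0],[0,0,0],[0,0,0],[0,0,0],[0,0,0]], grip=[1,1,1,1,1,1,1,1])

```text
time_s: 12.5
eef_pos: [0.5243, 0.367, 0.2353]
tcp_rot: [-2.367, -2.066, -0.0]
ft_force: [-0.0, -0.2, -0.7]
gripper_width: 0.01
grasp_force: 82.9
```

Call:
step_arm(offset=[[0,0,0.1],[0,0,0],[0,0,0],[0,0,0],[0,0,0],[0,0,0],[0,0,0],[0,0,0]], delta_rot=[[0,0,0],[0,0,0],[0,0,0],[0,0,0],[0,0,0],[0,0,0],[0,0,0],[0,0,0]], grip=[1,1,1,1,1,1,1,1])

```text
time_s: 13.3
eef_pos: [0.5245, 0.3671, 0.2348]
tcp_rot: [-2.367, -2.066, -0.001]
ft_force: [-2.0, -0.6, 6.4]
gripper_width: 0.0102
grasp_force: 84.2
```

Call:
step_arm(offset=[[0,0,-0.05],[0,0,0],[0,0,0],[0,0,0],[0,0,0],[0,0,0],[0,0,0],[0,0,0]], delta_rot=[[0,0,0],[0,0,0],[0,0,0],[0,0,0],[0,0,0],[0,0,0],[0,0,0],[0,0,0]], grip=[1,1,0.8,0.75,0.7,0.65,0.65,0.65])

```text
time_s: 14.1
eef_pos: [0.5243, 0.367, 0.2348]
tcp_rot: [2.367, 2.066, -0.0]
ft_force: [0.2, -0.1, 0.7]
gripper_width: 0.0298
grasp_force: 0.0
```

```bash
python3 go.py 0.5255 0.3661 0.235 -7.8; python3 bd.py s5; python3 - <<'E'
from h import *
w=grab("wrist","w5");m=max(comps(hs(w,50,80,100,20)),key=lambda a:a[1][4]*(1))[0]
P,x,y=pts(w,m);k=(P[:,2]>.22)&(P[:,2]<.27)&(abs(P[:,1]-.36)<.07);print(np.median(P[k],0),cv2.minAreaRect(np.float32(P[k][:,:2]*1000)),np.percentile(P[k][:,2],[5,50,95]))
E
```

```text
t 14.1 q [-0.99  0.58  0.44  1.57 -0.27  1.05 -0.61] pos [0.5243 0.367  0.2348] y-az -7.754381663540451 toolz [ 0. -0. -1.] | offset cm [-0.0759  0.1267 -0.0202] turn z 0.04561833645954838 w 0.02977881131167931
after turn+upright: [-0.0758  0.1267 -0.0202] rotvec deg tool [0.0006 0.0013 0.0456] F [ 0.1815 -0.0753  0.7097] gf 0.0
[376 112  25  22 399] n [ 0.9951 -0.0941  0.0305] yaw -5.399749234842337 zr [0.1975 0.2577] mean [0.5242 0.3325 0.2308]
[0.5268 0.3848 0.2549] ((525.6693725585938, 374.7552185058594), (95.1217041015625, 11.829939842224121), 82.29177856445312) [0.2532 0.2549 0.2559]
```

The board hangs free: top at 0.255 and yaw -7.7°. I lift clear, back off and turn so the fingers straddle the peg.

Call:
step_arm(offset=[[0,0,-0.5],[0,0,-1],[0,0,-1.5],[0,0,-2],[0,0,-2.5],[0,0,-2.5],[0,-1.5,-1],[0,-2.4,0]], delta_rot=[[0,0,0],[0,0,0],[0,0,0],[0,0,0],[0,0,0],[0,0,0],[0,0,0],[0,0,0]], grip=[0.65,0.65,0.65,0.65,0.65,0.5,0.41,0.41])

```text
time_s: 15.0
eef_pos: [0.486, 0.372, 0.3464]
tcp_rot: [2.368, 2.064, 0.004]
ft_force: [0.4, 1.2, -0.2]
gripper_width: 0.0502
grasp_force: 0.0
```

Call:
step_arm(offset=[[0,0,0],[0,0,0],[0,0,0],[0,0,0],[0,0,0],[0,0,0],[0,0,0],[0,0,0]], delta_rot=[[0,0,-6],[0,0,-7],[0,0,-7],[0,0,-7],[0,0,-7],[0,0,-7],[0,0,-7],[0,0,-7]], grip=[0.41,0.41,0.41,0.41,0.41,0.41,0.41,0.41])

```text
time_s: 15.8
eef_pos: [0.4849, 0.3724, 0.345]
tcp_rot: [-1.137, -2.929, 0.0]
ft_force: [0.9, 0.4, 0.1]
gripper_width: 0.0503
grasp_force: 0.0
```

Call:
step_arm(offset=[[0,0,0],[0,0,0],[0,0,0],[0,0,0],[0,0,0],[0,0,0],[0,0,0],[0,0,0]], delta_rot=[[0,0,-7],[0,0,-7],[0,0,-7],[0,0,-7],[0,0,-5],[0,0,-2],[0,0,0],[0,0,0]], grip=[0.41,0.41,0.41,0.41,0.41,0.41,0.41,0.41])

```text
time_s: 16.6
eef_pos: [0.4853, 0.3723, 0.345]
tcp_rot: [0.214, 3.134, 0.0]
ft_force: [-0.1, -0.4, 0.5]
gripper_width: 0.0504
grasp_force: 0.0
```

```bash
python3 go.py 0.4859 0.3715 0.195 82.2; python3 - <<'E'
from h import *
w=grab("wrist","w6");s=grab("scene","s6")
cv2.imwrite("pics/c6.png",cv2.resize(np.hstack([w["p"],cv2.resize(s["p"][60:252,312:],(400,384))])[:,:,::-1],(800,337)))
for n,v in(("w",w),("s",s)):
  for m,st,c in comps(hs(v,50,80,100,20),60):
    P,x,y=pts(v,m);k=(P[:,2]>.2)&(P[:,2]<.27)&(abs(P[:,1]-.36)<.07)
    if k.sum()>30:print(n,np.median(P[k],0),cv2.minAreaRect(np.float32(P[k&(P[:,2]>.248)][:,:2]*1000)),np.percentile(P[k][:,2],[5,50,95]))
E
```

```text
t 16.6 q [-0.84  0.41  0.14  1.49 -0.06  1.24  0.73] pos [0.4853 0.3723 0.345 ] y-az 82.18357417721255 toolz [ 0.0001  0.     -1.    ] | offset cm [-0.0741 -0.0741 14.9965] turn z -0.01642582278745408 w 0.0503926614060436
after turn+upright: [-0.075  -0.074  14.9965] rotvec deg tool [ 0.0006  0.0035 -0.0164] F [-0.1346 -0.3515  0.5441] gf 0.0
w [0.5214 0.3681 0.2455] ((524.5376586914062, 367.25018310546875), (108.4892578125, 13.23985481262207), 82.05218505859375) [0.2038 0.2455 0.256 ]
s [0.5285 0.3591 0.2359] ((526.1046752929688, 364.3253173828125), (108.63727569580078, 17.898151397705078), 83.25917053222656) [0.2043 0.2359 0.2553]
```

View pics/c6.png

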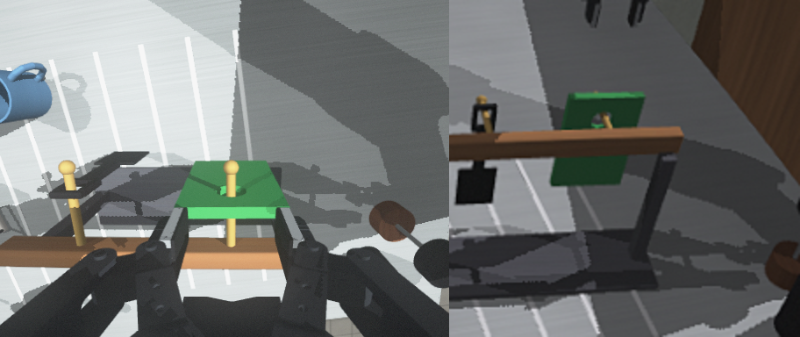

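Wrist half: the board hangs straight on the free peg, ball (232,167) and hole about (232,190), with the fingers either side of the peg. Next I descend in front of the board.

Call:
step_arm(offset=[[-0.05,-0.07,1],[0,0,2.5],[0,0,2.5],[0,0,2.5],[0,0,2.5],[0,0,2],[0,0,1.5],[0,0,0.5]], delta_rot=[[0,0,0],[0,0,0],[0,0,0],[0,0,0],[0,0,0],[0,0,0],[0,0,0],[0,0,0]], grip=[0.41,0.41,0.41,0.41,0.41,0.41,0.41,0.41])

```text
time_s: 17.5
eef_pos: [0.4853, 0.3709, 0.1927]
tcp_rot: [-0.213, -3.133, 0.003]
ft_force: [-0.3, 0.2, -0.5]
gripper_width: 0.0506
grasp_force: 0.0
```

Call:
step_arm(offset=[[-0.3,0,0],[-0.4,0,0],[-0.4,0,0],[-0.4,0,0],[-0.4,0,0],[-0.4,0,0],[-0.4,0,0],[-0.3,0,0]], delta_rot=[[0,0,0],[0,0,0],[0,0,0],[0,0,0],[0,0,0],[0,0,0],[0,0,0],[0,0,0]], grip=[0.41,0.41,0.41,0.41,0.41,0.41,0.41,0.41])

```text
time_s: 18.3
eef_pos: [0.5162, 0.3674, 0.1948]
tcp_rot: [-0.213, -3.134, 0.0]
ft_force: [-0.8, 0.1, -0.2]
gripper_width: 0.0503
grasp_force: 0.0
```

```bash
cat > chk.py <<'E'
from h import *
import sys
t=sys.argv[1];v=grab("scene",t);T=grab("top",t+"t")
for n,v in(("s",v),("t",T)):
  for m,st,c in comps(hs(v,50,80,100,20),15):
    P,x,y=pts(v,m);k=(P[:,2]>.248)&(P[:,2]<.265)&(abs(P[:,1]-.36)<.09)&(P[:,0]>.47)
    if k.sum()>8:
      r=cv2.minAreaRect(np.float32(P[k][:,:2]*1000));d=(np.array(r[0])/1000-[.580,.3586])@[.9907,-.1357];print(n,k.sum(),r,"mid-plane to bar mm",d*1000,np.percentile(P[k][:,2],95))
E
python3 chk.py s7; python3 go.py 0.5575 0.3617 0.195 82.2
```

```text
s 228 ((535.7747802734375, 363.67205810546875), (109.80835723876953, 19.866851806640625), 80.90340423583984) mid-plane to bar mm -44.50220346801755 0.2561824932817276
t 148 ((533.0958251953125, 341.69073486328125), (59.09872817993164, 11.292625427246094), 81.95454406738281) mid-plane to bar mm -44.17337869995113 0.2593316481260559
t 18.4 q [-0.79  0.58  0.12  1.62 -0.08  0.95  0.79] pos [0.5162 0.3673 0.1947] y-az 82.2237421502298 toolz [ 0.0001 -0.0001 -1.    ] | offset cm [-4.165   0.0047 -0.0288] turn z 0.023742150229793424 w 0.05037738258957524
after turn+upright: [-4.165   0.0065 -0.0294] rotvec deg tool [-0.0048  0.0073  0.0237] F [-0.2295  0.0497 -0.628 ] gf 0.0
```

The board moves along with the fingers (TCP about 20 mm behind its mid plane). About 38 mm remain: 34 now, then slowly until it seats.

Call:
step_arm(offset=[[-0.3,0,0],[-0.5,0,0],[-0.5,0,0],[-0.5,0,0],[-0.5,0,0],[-0.5,0,0],[-0.4,0,0],[-0.1,0,0]], delta_rot=[[0,0,0],[0,0,0],[0,0,0],[0,0,0],[0,0,0],[0,0,0],[0,0,0],[0,0,0]], grip=[0.41,0.41,0.41,0.41,0.41,0.41,0.41,0.41])

```text
time_s: 19.2
eef_pos: [0.549, 0.3628, 0.1947]
tcp_rot: [0.213, 3.134, -0.0]
ft_force: [-0.7, 0.6, -0.4]
gripper_width: 0.0504
grasp_force: 0.0
```

Call:
step_arm(offset=[[-0.1,0,0],[0,0,0],[-0.1,0,0],[0,0,0],[-0.1,0,0],[0,0,0],[0,0,0],[0,0,0]], delta_rot=[[0,0,0],[0,0,0],[0,0,0],[0,0,0],[0,0,0],[0,0,0],[0,0,0],[0,0,0]], grip=[0.41,0.41,0.41,0.41,0.41,0.41,0.41,0.41])

```text
time_s: 20.0
eef_pos: [0.5515, 0.3626, 0.1948]
tcp_rot: [0.212, 3.134, 0.0]
ft_force: [-0.5, 0.5, 0.5]
gripper_width: 0.0501
grasp_force: 0.0
```

```bash
python3 chk.py s8; python3 go.py 0.5575 0.3617 0.195 82.2
```

```text
s 222 ((572.0523681640625, 358.43475341796875), (109.54969024658203, 19.087970733642578), 82.98839569091797) mid-plane to bar mm -7.851294898681643 0.2569661231964005
t 136 ((567.5108642578125, 335.5341491699219), (55.632755279541016, 11.796002388000488), 81.86174774169922) mid-plane to bar mm -9.24295082214352 0.25990635106934723
t 20.1 q [-0.75  0.62  0.12  1.54 -0.08  0.99  0.83] pos [0.5515 0.3626 0.1948] y-az 82.24635203287305 toolz [ 0.0001  0.     -1.    ] | offset cm [-0.6067 -0.0102 -0.0185] turn z 0.046352032873045346 w 0.050238281494441824
after turn+upright: [-0.6067 -0.0097 -0.0185] rotvec deg tool [0.0015 0.0028 0.0464] F [-0.2291  0.5051  0.829 ] gf 0.0
```

Call:
step_arm(offset=[[-0.1,0,0],[0,0,0],[0,0,0],[-0.1,0,0],[0,0,0],[0,0,0],[0,0,0],[0,0,0]], delta_rot=[[0,0,0],[0,0,0],[0,0,0],[0,0,0],[0,0,0],[0,0,0],[0,0,0],[0,0,0]], grip=[0.41,0.41,0.41,0.41,0.41,0.41,0.41,0.41])

```text
time_s: 20.9
eef_pos: [0.5528, 0.3625, 0.1946]
tcp_rot: [-0.212, -3.133, 0.001]
ft_force: [-5.1, 0.0, 2.0]
gripper_width: 0.0501
grasp_force: 0.0
```

Call:
step_arm(offset=[[-0.1,0,0],[0,0,0],[0,0,0],[0,0,0],[0,0,0],[0,0,0],[0,0,0],[0,0,0]], delta_rot=[[0,0,0],[0,0,0],[0,0,0],[0,0,0],[0,0,0],[0,0,0],[0,0,0],[0,0,0]], grip=[0.41,0.41,0.41,0.41,0.41,0.41,0.41,0.41])

```text
time_s: 21.7
eef_pos: [0.5527, 0.3627, 0.1945]
tcp_rot: [-0.211, -3.131, 0.001]
ft_force: [-13.8, 0.3, 3.8]
gripper_width: 0.0501
grasp_force: 0.0
```

The force rose to 14 N without motion, so the board is seated. I back off straight and slowly, then up.

Call:
step_arm(offset=[[0.1,0,0],[0.2,0,0],[0.3,0,0],[0.5,0,0],[1,0,0],[1,0,0],[1,0,0],[1,0,0]], delta_rot=[[0,0,0],[0,0,0],[0,0,0],[0,0,0],[0,0,0],[0,0,0],[0,0,0],[0,0,0]], grip=[0.41,0.41,0.41,0.41,0.41,0.41,0.41,0.41])

```text
time_s: 22.5
eef_pos: [0.5028, 0.3693, 0.1949]
tcp_rot: [-0.212, -3.134, -0.0]
ft_force: [0.4, 0.1, 0.0]
gripper_width: 0.0503
grasp_force: 0.0
```

Call:
step_arm(offset=[[0,0,-1],[0,0,-2],[0,0,-3],[0,0,-3],[0,0,-3],[0,0,-3],[0,0,-1],[0,0,0]], delta_rot=[[0,0,0],[0,0,0],[0,0,0],[0,0,0],[0,0,0],[0,0,0],[0,0,0],[0,0,0]], grip=[0.41,0.41,0.41,0.41,0.41,0.41,0.41,0.41])

```text
time_s: 23.3
eef_pos: [0.5045, 0.3692, 0.3567]
tcp_rot: [0.213, 3.132, 0.003]
ft_force: [-0.7, 0.2, -0.7]
gripper_width: 0.0505
grasp_force: 0.0
```

```bash
python3 chk.py s9; python3 chk.py s10; python3 - <<'E'
from h import *
w=grab("wrist","w9");v=load("scene","s10");t=load("top","s10t")
m=max(comps(hs(w,50,80,100,20)),key=lambda a:a[1][4])[0];P,_,_=pts(w,m)
k=(P[:,2]<.247)&(P[:,2]>.09)&(abs(P[:,1]-.36)<.08);Q=P[k];U,S,V=np.linalg.svd(Q-Q.mean(0),full_matrices=False);print("front face n",V[2],"rms",S[2]/len(Q)**.5)
k=P[:,2]>.25;print(cv2.minAreaRect(np.float32(P[k][:,:2]*1000)),"top z left/right",[np.median(P[k&(P[:,1]>.38)][:,2]),np.median(P[k&(P[:,1]<.34)][:,2])])
cv2.imwrite("pics/c9.png",cv2.resize(np.hstack([w["p"],v["p"]])[:,:,::-1],(800,300)))
E
```

```text
s 231 ((573.4434814453125, 358.39208984375), (109.48995208740234, 17.95884132385254), 82.38055419921875) mid-plane to bar mm -6.467329523925701 0.2573178999099375
t 321 ((572.015380859375, 362.69647216796875), (111.42643737792969, 11.977583885192871), 82.15823364257812) mid-plane to bar mm -8.466253455810532 0.259251230896436
s 241 ((574.1858520507812, 358.7392883300781), (109.54803466796875, 17.867698669433594), 81.59685516357422) mid-plane to bar mm -5.778977799682621 0.25667381471270156
t 322 ((571.9427490234375, 362.15313720703125), (110.36425018310547, 11.96346378326416), 82.17761993408203) mid-plane to bar mm -8.464479261474626 0.2594513658737973
front face n [ 0.9908 -0.1354 -0.001 ] rms 0.0011393975498457775
((536.6142578125, 363.2890930175781), (87.23601531982422, 85.41651916503906), 83.48690795898438) top z left/right [np.float64(0.2548782689649139), np.float64(0.25548908117896313)]
```

View pics/c9.png

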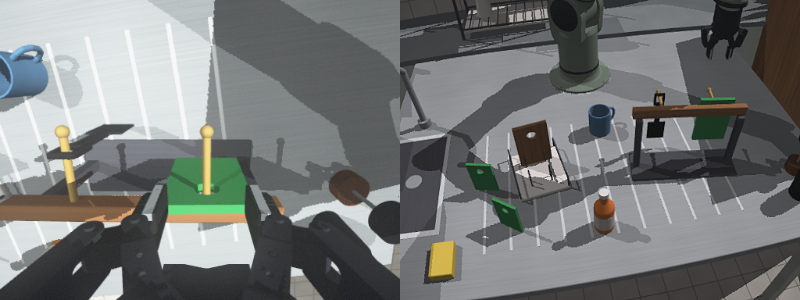

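The board is vertical (normal z ≈ 0.001) and level. In the top camera its mid plane lies 16.95 mm from the bar's centre line, against 17 expected, so it is fully home. Turner, wooden board, mug and soap look undisturbed.

```bash
python3 -c "
from plant import *
print(sign_off())"
```

```text
the job is handed in; nothing more can be done
None
```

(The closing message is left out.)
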